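# Half-bond course of parcels slid off the postal scale

### The job

Finish stacking the outgoing cartons in half bond on the steel tray: close up the loose bottom course tight against the end stop, start the second course with the half-length carton on top of it, against the stop, and slide the full-length carton off the scale onto the stack and butt it up to the half carton, so that it bridges the joint below. Leave no gaps and every face square and in line with the tray, cartons lying flat with their labels up, and do not shove the end stop out of its setting (its thumb screws only nip it) or disturb the other things on the counter.

Things in the scene. Friction and masses are not known exactly. Their poses are not given: they have to be found in the camera images.
- tray: Fixed grey sheet-steel shelf tray, 125 mm deep (its x), 423 mm long (its y); the cartons stand on its upper face, 12 mm above the counter. Origin on the counter on the centre line of the courses (x = 0); y runs along the courses towards the end stop; the tray reaches from y = -58 to +365 mm. A flange along its +x edge rises 12 mm above the upper face, inner face at x = +59.5 mm.
- stop_screws (a point): Point on the tray midway between the end stop's two fixed thumb screws (tray x = 0, y = 322 mm). The stop (stop_plate) is an upright steel plate 110 mm wide, 95 mm high, 4 mm thick; its face towards the cartons stands 43 to 61 mm before this point (-y), as it was last set. That setting is not measured: find it by touch, with the cartons. It slips if pushed with over about 15 N.
- carton_a: Full-length cardboard carton of the bottom course, 95 mm wide (its x) by 140 mm long (its y) by 40 mm high, 0.25 to 0.46 kg, standing on the tray on the centre line, 2 to 21 mm short of the stop. Origin at the centre of its underside. It is too wide for the grippers.
- carton_b: Second carton of the bottom course, same size and make as carton_a, standing on the tray 2 to 4 mm short of carton_a on its -y side, a little askew and out of line. Origin at the centre of its underside. There are 36 to 38 mm of free room between its end and the scale. A full carton slides at 1 to 4 N.
- carton_c: Third full-length carton, same size and make, lying on the scale's platform, its length roughly along the tray. Origin at the centre of its underside. Too wide to grip: it is to be pushed. It belongs in the second course, centred over the joint between carton_a and carton_b.
- half_carton: Half-length carton of the same make, 95 mm (its x) by 70 mm (its y) by 40 mm high, 0.12 to 0.24 kg, lying on the counter between the tray and the robot. Origin at the centre of its underside. It can be gripped only across its 70 mm (along its y), so a finger then stands between it and the stop.
- scale: Fixed low postal scale at the -y end of the tray: flat steel platform 170 mm deep (x) by 210 mm long (y), its top 58 mm above the counter, 6 mm higher than the top of the bottom course (52 mm). Origin on the counter under the platform's centre; axes parallel to the tray's. When the bottom course is closed up, 41 to 61 mm stay open between it and the platform's edge, less than half a carton. A console 26 mm high lies behind it (-y).
- shallow_carton: Bystander, to be left alone: small shallow carton, 95 by 76 by only 20 mm high, on the counter in front of the tray. Origin at the centre of its underside.
- date_stamp: Bystander: black self-inking hand stamp with a red knob, 50 by 70 mm, 132 mm high, on the counter in front of the tray. Origin at the centre of its underside.
- tape_roll: Bystander: roll of brown packing tape lying flat, 110 mm across, 48 mm high. Origin at the centre of its underside.
- pen: Bystander: ball pen lying on the counter to the left of the tray, 133 mm long, 11 mm thick. Origin near its middle, on the counter.
- scanner: Bystander: black hand-held barcode scanner lying on the counter, 170 mm long, 45 mm high. Origin near its middle, on the counter.
Things that resemble listed ones, but are neither listed nor needed, are in the scene too. Leave any blue look-alike of the carton_c alone. Leave any yellow look-alike of the carton_b alone.

How it is judged:
By the outcome, as a careful person would: the job done as asked, in the order asked, and still so for the second after the job is handed in, with the robot touching nothing.
It also fails if it takes over 72 s, if anything falls off the work surface, if the arm or the gripper's body presses on something with over 40 N, if the wrist force passes 120 N, or if a joint passes its speed limit or range.

### The arm

A 6-joint arm with a two-finger parallel gripper is mounted at the origin on the work surface. World frame = base frame: x ahead of the robot, y to its left, z up, the work surface at z = 0. Lengths are in m, angles in degrees, forces in N, time in s.
With the tool pointing down it reaches from about 0.35 to 0.925 m from the base axis. Payload 6.4 kg.
Tool frame: the origin (TCP) lies midway between the tips of the shut fingers; the grasp point (between the pads) lies 19 mm behind it; z points along the fingers, y is the line along which they close (so a half turn about z gives the same grasp; the last joint's range is limited). The gripper opens to 85 mm and grips with 20 to 120 N. Pads are 22 mm wide; open, the fingers measure 114 mm over their backs; the gripper's body (76 mm by 85 mm) begins 54 mm behind the grasp point. The pads swing forward as they close: fully open they stand 13 mm farther back than shut.
Start: joints at [64.108, 14.043, 89.255, -0, 76.702, -9.975], TCP at [0.178, 0.625, 0.231] pointing down, gripper open.
Joint ranges: [-179.41, 179.41], [-58.25, 129.5], [7.25, 145.43], [-54.29, 234.29], [11.92, 165.04], [-157.13, 157.13]. Speed limits (degrees/s): [147.25, 147.25, 180, 180, 180, 180].

### API

Orientations are given as a 3x3 rotation matrix whose columns are the frame's x, y, z axes.
In Python, from bench import * gives the robot as it stands.
- The arm moves only by the tool play_rows, never from a script. Its argument "motion" is a list of rows, each a list of 2 entries, a list of its own where there are three numbers: the shift along the world's x, y, z in m, then the turn about the world's z in rad. A call has 1 to 8 rows; each row is the pose to reach, as a shift and turn from the pose commanded when the call began; what a row does not reach only later rows make up. A row lasts 1/10 s, in which the tool goes at most 50 mm and 8.59 degrees, less where a joint would pass 70% of its speed; a pose out of reach is approached as far as the arm can. A call with a gripper value outside its range is refused whole. "fingers" is the opening, from 0 (shut) to 1 (fully open), set as the call begins (left out, the last holds). The fingers move at their own pace and stop on an object; "newtons" is the grip in N (left out, the last holds). Time passes only in rows, so rows that repeat a pose let the fingers close. It gives the time, the measured TCP pose, the force, the opening and the grip force at its end, in the units of the state.
- read_state(): the state, without advancing time (a new reading comes with each control period).
- get_image(name): name is "side" or "top" or "wrist"; returns (picture, depth): 420x560x3 uint8, red, green, blue; 420x560 float32, m along the optical axis (not along the pixel's ray), 0 where there is no reading.
- camera_params(name): a dict with "intrinsics" (3x3 intrinsics, pixels), "camera_from_world" (4x4, takes a point from world to camera coordinates). Camera axes: x right, y down, z forward; pixel columns grow to the right and rows downward; lengths in m; the calibration is good to about 2 mm. A picture is of the moment at which its call begins: read the wrist's pose just before it. camera_params takes no time and is no camera call; for the wrist camera it gives the pose at the moment of the call.
- finish_job(): hands the job in; it is judged then, once.
Trained networks look in the newest picture that a camera, given by its name, has taken for a name from the list of things; names that differ only in an ending like _2 or _b are one class to them, and where a whole thing is asked for, a point or a joint stands for the part that bears it (a point fixed in the world has none). Each returns a list of dicts, best first, with "p" (0 to 1); they miss things now and then, are a little off and sometimes report something else, mostly with a low value. They report only what shows in the picture. A call takes as long as a camera call. They do not tell look-alikes from the thing itself.
- masks_of(thing, camera): "region" (420x560 bool, what is visible of it).
- place_of(thing, camera): "position" ([x, y, z] in m, in world coordinates, good to about 4 mm: a listed point, or the origin of a listed thing).
The state is a dict: "time": time; "qpos": joint angles; "joint_vel": joint speeds; "tau": joint torques, N m; "eef_pos": TCP position; "orientation": TCP orientation; "ft_force": force on the tool from outside, world axes, zero at the start; "wrist_torque": the same for the moment, N m; "grip_width": finger opening in m; "grasp_force": force on a finger pad.
Only numpy, scipy, OpenCV 4.12 (cv2) and the standard library are available. Lean on these libraries where they do the work, as an engineer would, in place of code of your own. Each camera call takes 0.05 s, during which the arm holds its last target. There are 200 camera calls.

## Working session

There is one attempt and no reset: what is moved stays moved. The work goes in short steps, Python scripts to look and compute and a tool call to move; the robot and the scene stay as the last step left them, time stands still between calls to the robot, and variables do not carry over. Pictures are saved under pics/ and viewed, at most 10 in all, crops included, and the job is handed in when it is done.

Besides the shell and the picture viewer there is one more tool, called after "Request:" by a JSON object that holds its "op" and its "data", one argument or row to a line. play_rows: Moves the arm, as the interface text tells. Its arguments: {"type":"object","properties":{"motion":{"type":"array","items":{"type":"array"}},"fingers":{"type":"number"},"newtons":{"type":"number"}},"required":["motion"]}

```bash
mkdir -p pics; ls
cat > h.py <<'E'
from bench import *
import numpy as np, cv2
def save(n,im): cv2.imwrite('pics/'+n,im[:,:,::-1])
def world(cam,depth,P=None):
    P=P or camera_params(cam);K=np.array(P["intrinsics"]);T=np.linalg.inv(np.array(P["camera_from_world"]))
    v,u=np.mgrid[:depth.shape[0],:depth.shape[1]]
    X=np.stack([(u-K[0,2])/K[0,0]*depth,(v-K[1,2])/K[1,1]*depth,depth],-1)
    return X@T[:3,:3].T+T[:3,3]
E
python3 - <<'E'
from h import *
s=read_state();print(s)
for c in ("top","side"):
    im,d=get_image(c);save(c+"1.png",im);np.savez(c+"1.npz",im=im,d=d)
    for t in ["tray","stop_screws","carton_a","carton_c","half_carton","scale","shallow_carton","date_stamp","tape_roll","pen","scanner"]:
        print(c,t,[(round(r["p"],2),np.round(r["position"],3).tolist()) for r in place_of(t,c)][:6])
print(read_state()["time"])
E
```

```text
pics
{'time': 0.0, 'qpos': array([ 6.41085862e+01,  1.40822800e+01,  8.93245525e+01, -3.41383543e-04,
        7.67027256e+01, -9.97446782e+00]), 'joint_vel': array([-0.03145489, -0.06759587, -0.00656836,  0.03162106, -0.00673896,
        0.0106315 ]), 'tau': array([-1.51712044e-03, -4.29502451e+01, -3.26135945e+01, -1.72992713e-04,
        5.25184732e-03,  3.34551885e-06]), 'eef_pos': array([0.17799918, 0.62457373, 0.23020422]), 'orientation': array([[-9.61660483e-01,  2.74241549e-01, -8.29755407e-04],
       [ 2.74242611e-01,  9.61658995e-01, -1.72274479e-03],
       [ 3.25493550e-04, -1.88424988e-03, -9.99998172e-01]]), 'ft_force': array([-0.56514404,  0.08560989, -0.82689619]), 'wrist_torque': array([-0.01634692, -0.02580141, -0.04731318]), 'grasp_force': 0.0, 'grip_width': 0.08582463840067014}
top tray [(0.7, [0.605, 0.01, -0.006])]
top stop_screws [(0.61, [0.572, 0.328, 0.012])]
top carton_a [(0.95, [0.243, 0.352, -0.001]), (0.88, [0.599, 0.06, 0.012]), (0.63, [0.606, -0.151, 0.058]), (0.57, [0.588, 0.197, 0.013]), (0.3, [0.432, -0.016, -0.0])]
top carton_c [(0.95, [0.243, 0.352
[... 545 characters left out ...]
.012, 0.004])]
side stop_screws [(0.93, [0.574, 0.333, 0.016])]
side carton_a [(0.9, [0.601, 0.057, 0.016]), (0.68, [0.237, 0.353, -0.003]), (0.6, [0.588, 0.199, 0.015]), (0.6, [0.604, -0.15, 0.059])]
side carton_c [(0.9, [0.601, 0.057, 0.016]), (0.68, [0.237, 0.353, -0.003]), (0.6, [0.588, 0.199, 0.015]), (0.6, [0.604, -0.15, 0.059])]
side half_carton [(0.89, [0.398, 0.138, 0.0])]
side scale [(0.79, [0.617, -0.155, -0.002])]
side shallow_carton [(0.93, [0.398, -0.173, 0.002])]
side date_stamp [(0.84, [0.43, -0.016, -0.002])]
side tape_roll [(0.78, [0.443, 0.398, -0.001])]
side pen [(0.64, [0.551, 0.479, 0.002])]
side scanner [(0.7, [0.394, -0.399, 0.001]), (0.22, [0.589, 0.201, 0.012])]
1.2
```

View pics/top1.png

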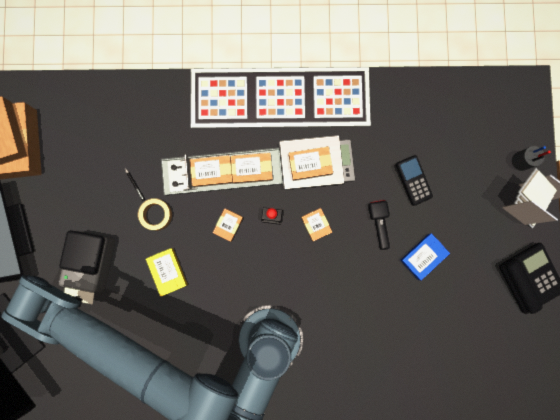

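View pics/side1.png

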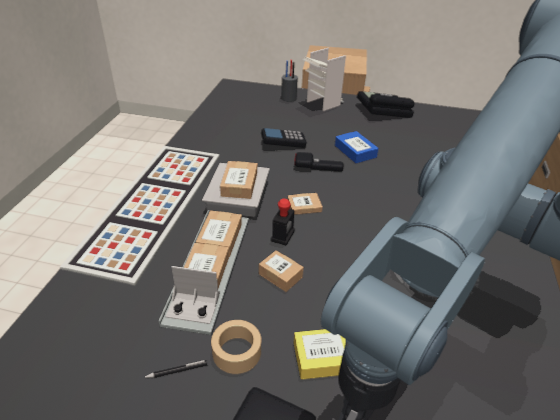

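```bash
cat >> h.py <<'E'
def rects(X,boxes,out=True):
    # boxes: name->(cx,cy,r,zlo,zhi): min-area rect of surface points
    R={}
    for n,(cx,cy,r,zl,zh) in boxes.items():
        m=(np.hypot(X[...,0]-cx,X[...,1]-cy)<r)&(X[...,2]>zl)&(X[...,2]<zh)
        m=cv2.morphologyEx(m.astype(np.uint8),cv2.MORPH_OPEN,np.ones((3,3)))
        k,l,st,_=cv2.connectedComponentsWithStats(m)
        if k<2: print(n,'none');continue
        i=1+st[1:,4].argmax();P=X[l==i]
        (c,sz,a)=cv2.minAreaRect((P[:,:2]*1000).astype(np.float32))
        R[n]=(c,sz,a)
        print(n,'c',np.round(c,1),'sz',np.round(sz,1),'ang',round(a,1),'z',np.round(np.median(P[:,2])*1000,1),len(P))
    return R
B=dict(a=(.588,.198,.09,.045,.06),b=(.6,.058,.09,.045,.06),ab=(.594,.128,.17,.045,.06),c=(.605,-.15,.1,.088,.11),half=(.40,.14,.075,.033,.05),shallow=(.398,-.174,.07,.013,.03),stop=(.577,.275,.08,.095,.12),scale=(.615,-.155,.16,.050,.066))
E
python3 - <<'E'
from h import *
for c in("top","side"):
    z=np.load(c+"1.npz");print(c);rects(world(c,z["d"]),B)
P=camera_params("wrist");s=read_state();T=np.linalg.inv(np.array(P["camera_from_world"]))
R=s["orientation"];print(P["intrinsics"]);print("cam in tool",R.T@(T[:3,3]-s["eef_pos"]),"\n",R.T@T[:3,:3])
E
```

```text
top
a c [607.  179.9] sz [ 54.7 105.7] ang 0.0 z 51.6 256
b c [596.3  45.1] sz [115.8  93.9] ang 89.4 z 50.8 467
ab c [596.3  45.1] sz [115.8  93.9] ang 89.4 z 50.8 467
c c [ 601.8 -152.4] sz [ 96.  140.5] ang 8.3 z 96.8 1041
half c [402.6 146.8] sz [ 54.4 103.5] ang 36.6 z 39.4 228
shallow c [ 390.1 -177.4] sz [83.3 76.6] ang 26.4 z 19.5 261
stop none
scale c [ 658.1 -157. ] sz [ 82.9 206.1] ang 1.2 z 56.6 561
side
a c [595.5 172.4] sz [ 96.4 126.1] ang 4.3 z 52.4 1078
b c [602.   65.1] sz [ 96.5 164. ] ang 3.4 z 52.4 1260
ab c [599.4 109. ] sz [ 97.1 252.3] ang 3.8 z 52.4 2083
c c [ 608.9 -148.8] sz [ 95.3 149.7] ang 8.3 z 98.3 876
half c [402.4 142.6] sz [74.4 97.6] ang 62.5 z 40.3 758
shallow c [ 401.6 -169.2] sz [95.  81.6] ang 23.7 z 20.2 483
stop c [585.8 276. ] sz [108.3   8.8] ang 4.6 z 103.3 191
scale c [ 618.4 -151.4] sz [171.8 216.3] ang 4.7 z 58.2 1124
[[373.35543013   0.         285.28700372]
 [  0.         373.35543013 212.87152996]
 [  0.           0.           1.        ]]
cam in tool [ 8.13544763e-02  9.52836757e-05 -1.42769218e-01] 
 [[ 9.33757433e-05 -9.49178567e-01 -3.14738049e-01]
 [ 9.99999932e-01  2.00980356e-04 -3.09433541e-04]
 [ 3.56963850e-04 -3.14737999e-01  9.49178521e-01]]
```

Request:
{"op": "play_rows", "data": {
  "motion": [
    [[0, 0, 0.03], 0],
    [[0.02, -0.04, 0.05], -0.1],
    [[0.06, -0.08, 0.07], -0.2],
    [[0.1, -0.12, 0.09], -0.3],
    [[0.13, -0.16, 0.11], -0.4],
    [[0.16, -0.2, 0.12], -0.5],
    [[0.19, -0.24, 0.13], -0.6],
    [[0.22, -0.28, 0.14], -0.7]
  ],
  "fingers": 0.6
}}

```text
time: 2.0
eef_pos: [0.3836, 0.3641, 0.3669]
orientation: [[-0.556, 0.831, 0.001], [0.831, 0.556, 0.001], [-0.0, 0.001, -1.0]]
ft_force: [0.5, -0.2, -0.3]
grip_width: 0.0514
grasp_force: 0.0
```

Request:
{"op": "play_rows", "data": {
  "motion": [
    [[0.02, -0.04, 0], -0.1],
    [[0.04, -0.08, 0], -0.2],
    [[0.06, -0.12, 0], -0.3],
    [[0.08, -0.16, 0], -0.4],
    [[0.1, -0.2, 0], -0.5],
    [[0.12, -0.24, 0], -0.508],
    [[0.12, -0.26, 0], -0.508],
    [[0.12, -0.26, 0], -0.508]
  ]
}}

```text
time: 2.8
eef_pos: [0.5031, 0.1035, 0.3659]
orientation: [[-0.081, 0.997, -0.0], [0.997, 0.081, -0.0], [-0.0, -0.0, -1.0]]
ft_force: [-0.2, 0.5, -0.5]
grip_width: 0.0517
grasp_force: 0.0
```

```bash
cat > w.py <<'E'
from h import *
import sys
n=sys.argv[1];s=read_state();P=camera_params("wrist");im,d=get_image("wrist");save(n+".png",im);np.savez(n+".npz",im=im,d=d)
X=world("wrist",d,P);np.save(n+"X.npy",X)
rects(X,B);print(read_state()["time"],s["eef_pos"],s["ft_force"])
E
python3 w.py w1
```

```text
a c [590.5 188.4] sz [ 96.6 159.3] ang 4.7 z 52.2 11474
b c [599.2  67.1] sz [ 95.8 161.6] ang 3.9 z 52.2 8898
ab c [595.3 127.4] sz [ 96.8 282.6] ang 4.2 z 52.3 18469
c c [ 591.9 -151.2] sz [ 67.5 142.6] ang 8.4 z 98.3 3956
half c [399.7 142. ] sz [70.8 95. ] ang 63.6 z 40.3 4614
shallow c [ 442.4 -168.6] sz [69.3 30.5] ang 82.1 z 20.0 448
stop c [572.  271.9] sz [87.1  0.9] ang 4.9 z 100.8 180
scale c [ 569. -158.] sz [ 76.7 210. ] ang 4.9 z 58.0 3370
2.85 [0.50314044 0.10350843 0.36587965] [-0.23695991  0.53854694 -0.48696221]
```

View pics/w1.png

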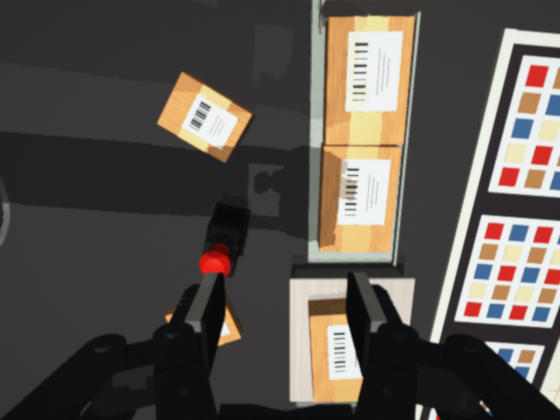

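```bash
cat > f.py <<'E'
from h import *
import sys
th=np.radians(4.85);ex=np.array([np.cos(th),np.sin(th)]);ey=np.array([-np.sin(th),np.cos(th)]);O=np.array([.601,.009])
def uv(X): q=X[...,:2]-O;return np.stack([q@ex,q@ey,X[...,2]],-1)*1000
def edges(U,name,zl,zh,v0,v1,axis=0,u0=-90,u1=90,step=4):
    # outline along other axis; returns fit of lo/hi edges
    o=1-axis;m=(U[...,2]>zl)&(U[...,2]<zh)&(U[...,o]>v0)&(U[...,o]<v1)&(U[...,axis]>u0)&(U[...,axis]<u1);P=U[m]
    if len(P)<50: print(name,'few');return
    b=np.floor((P[:,o]-v0)/step).astype(int);r=[]
    for k in range(b.max()+1):
        q=P[b==k]
        if len(q)>5:r.append((v0+(k+.5)*step,q[:,axis].min(),q[:,axis].max()))
    r=np.array(r)
    for i,s in((1,'lo'),(2,'hi')):
        y=r[:,i];k=abs(y-np.median(y))<6
        f=np.polyfit(r[k,0],y[k],1);k&=abs(np.polyval(f,r[:,0])-y)<1.5
        if k.sum()<4: print(name,s,'bad');continue
        f=np.polyfit(r[k,0],y[k],1);mid=(v0+v1)/2
        print(name,s,'at mid %.1f slope %.2f deg n %d'%(np.polyval(f,mid),np.degrees(f[0]),k.sum()))
def report(X):
    U=uv(X)
    edges(U,'tray/x',6,18,0,240,u0=-80)
    edges(U,'flange/x',20,30,0,260,u0=54,u1=70)
    edges(U,'a side',47,58,140,250)
    edges(U,'b side',47,58,0,100)
    edges(U,'b ends',47,58,-40,40,1,-60,100)
    edges(U,'a ends',47,58,-40,40,1,150,300)
    edges(U,'c side',92,105,-200,-110)
    edges(U,'c ends',92,105,-40,20,1,-260,0)
    edges(U,'stop y',70,115,-40,40,1,230,300)
    edges(U,'2nd side',85,100,150,265)
    edges(U,'scale y',54,63,-75,75,1,-300,-30)
    edges(U,'scale x',54,63,-250,-70,0,-120,120)
    return U
if __name__=="__main__": report(np.load(sys.argv[1]+"X.npy"))
E
python3 f.py w1
python3 - <<'E'
from f import *
U=report(world("side",np.load("side1.npz")["d"]))
# gap joint between a and b: low-z pixels
U=uv(np.load("w1X.npy"))
for u0 in(-40,-20,0,20,38):
    m=(abs(U[...,0]-u0)<3)&(U[...,1]>80)&(U[...,1]<150)&(U[...,2]<49)&(U[...,2]>0)
    print(u0,np.round([U[m][:,1].min(),U[m][:,1].max(),m.sum()],1) if m.any() else None)
E
```

```text
tray/x lo at mid -59.0 slope -0.12 deg n 60
tray/x hi at mid 64.5 slope -0.01 deg n 59
flange/x lo at mid 63.8 slope -0.05 deg n 65
flange/x hi at mid 66.8 slope -0.01 deg n 65
a side lo at mid -42.0 slope -0.31 deg n 28
a side hi at mid 52.4 slope -0.19 deg n 28
b side lo at mid -44.4 slope 0.86 deg n 25
b side hi at mid 49.7 slope 1.09 deg n 25
b ends lo at mid -59.8 slope 0.06 deg n 12
b ends hi at mid 99.2 slope -0.01 deg n 20
a ends lo at mid 150.3 slope -0.21 deg n 20
a ends hi at mid 264.7 slope 0.00 deg n 20
c side lo at mid -56.3 slope -3.49 deg n 23
c side hi at mid 3.0 slope -15.42 deg n 11
c ends lo at mid -228.0 slope 2.60 deg n 11
c ends hi bad
stop y lo at mid 264.1 slope 0.00 deg n 20
stop y hi at mid 264.8 slope 0.11 deg n 20
2nd side lo bad
2nd side hi bad
scale y lo at mid -88.8 slope 2.26 deg n 9
scale y hi at mid -59.5 slope 0.08 deg n 31
scale x lo at mid -84.4 slope -0.02 deg n 45
scale x hi at mid -56.7 slope -3.53 deg n 29
tray/x lo at mid -55.4 slope 0.03 deg n 39
tray/x hi at mid -40.1 slope 0.93 deg n 33f.py:16: RankWarning: Polyfit may be poorly conditioned
  f=np.polyfit(r[k,0],y[k],1);k&=abs(np.polyval(f,r[:,0])-y)<1.5
f.py:16: RankWarning: Polyfit may be poorly conditioned
  f=np.polyfit(r[k,0],y[k],1);k&=abs(np.polyval(f,r[:,0])-y)<1.5
Traceback (most recent call last):
  File "f.py", line 23, in report
    edges(U,'flange/x',20,30,0,260,u0=54,u1=70)
    ~~~~~^^^^^^^^^^^^^^^^^^^^^^^^^^^^^^^^^^^^^^
  File "f.py", line 15, in edges
    y=r[:,i];k=abs(y-np.median(y))<6
      ~^^^^^
IndexError: too many indices for array: array is 1-dimensional, but 2 were indexed
```

Request:
{"op": "play_rows", "data": {
  "motion": [
    [[0.0, -0.01, -0.03], 0.149],
    [[0.0, -0.02, -0.06], 0.298],
    [[0.0, -0.03, -0.09], 0.447],
    [[0.0, -0.04, -0.12], 0.596],
    [[0.006, -0.045, -0.15], 0.745],
    [[0.012, -0.045, -0.18], 0.894],
    [[0.0176, -0.045, -0.2], 1.043],
    [[0.0176, -0.045, -0.22], 1.192]
  ]
}}

```text
time: 3.65
eef_pos: [0.5204, 0.0622, 0.145]
orientation: [[-0.959, 0.282, 0.0], [0.282, 0.959, 0.0], [0.0, 0.0, -1.0]]
ft_force: [-0.3, -0.6, -0.2]
grip_width: 0.0513
grasp_force: 0.0
```

Request:
{"op": "play_rows", "data": {
  "motion": [
    [[0, 0, -0.02], 0.149],
    [[0, 0, -0.04], 0.298],
    [[0, 0, -0.08], 0.382],
    [[0, 0, -0.105], 0.382],
    [[0, 0, -0.116], 0.382],
    [[0, 0, -0.116], 0.382]
  ]
}}

```text
time: 4.25
eef_pos: [0.5192, 0.0618, 0.0288]
orientation: [[-0.996, -0.089, -0.003], [-0.089, 0.996, 0.0], [0.003, 0.001, -1.0]]
ft_force: [-1.0, 0.4, -0.1]
grip_width: 0.0513
grasp_force: 0.0
```

Request:
{"op": "play_rows", "data": {
  "motion": [
    [[0.005, 0.0004, 0], 0],
    [[0.01, 0.0008, 0], 0],
    [[0.012, 0.001, 0], 0],
    [[0.014, 0.0012, 0], 0],
    [[0.016, 0.0014, 0], 0],
    [[0.016, 0.0014, 0], 0]
  ]
}}

```text
time: 4.85
eef_pos: [0.5366, 0.0621, 0.0302]
orientation: [[-0.996, -0.088, 0.0], [-0.088, 0.996, -0.0], [-0.0, -0.0, -1.0]]
ft_force: [0.6, 0.0, 0.9]
grip_width: 0.0514
grasp_force: 0.0
```

Request:
{"op": "play_rows", "data": {
  "motion": [
    [[0.001, 0.0001, 0], -0.0035],
    [[0.002, 0.0002, 0], -0.0035],
    [[0.003, 0.0002, 0], -0.0035],
    [[0.003, 0.0002, 0], -0.0035]
  ]
}}

```text
time: 5.25
eef_pos: [0.5394, 0.0624, 0.03]
orientation: [[-0.996, -0.085, 0.0], [-0.085, 0.996, -0.0], [-0.0, -0.0, -1.0]]
ft_force: [-0.8, 0.2, 0.0]
grip_width: 0.0514
grasp_force: 0.0
```

Request:
{"op": "play_rows", "data": {
  "motion": [
    [[0.001, 0.0001, 0], 0],
    [[0.002, 0.0002, 0], 0],
    [[0.0023, 0.0002, 0], 0],
    [[0.0023, 0.0002, 0], 0]
  ]
}}

```text
time: 5.65
eef_pos: [0.5407, 0.0625, 0.0298]
orientation: [[-0.996, -0.084, -0.002], [-0.084, 0.996, -0.0], [0.002, 0.0, -1.0]]
ft_force: [-5.0, -0.8, 4.1]
grip_width: 0.0512
grasp_force: 2.5
```

```bash
python3 w.py w2; python3 f.py w2
```

```text
a c [551.6 165.6] sz [44.6 21. ] ang 54.3 z 51.8 2881
b c [556.3  64.1] sz [55.9 78.8] ang 4.9 z 52.1 12686
ab c [556.3  64.1] sz [55.9 78.8] ang 4.9 z 52.1 12686
c none
half c [433.  127.6] sz [64.8 23.7] ang 63.6 z 40.1 8650
shallow none
stop none
scale c [558.1 -14.8] sz [3.3 7. ] ang 43.2 z 51.6 107
5.7 [0.5407219  0.06249573 0.02979381] [-4.99451146 -0.84403048  4.10075001]
tray/x lo at mid -60.3 slope 0.00 deg n 48
tray/x hi at mid -42.3 slope 1.23 deg n 37
flange/x few
a side lo at mid -43.4 slope -0.35 deg n 7
a side hi at mid 12.4 slope 55.01 deg n 4
b side lo at mid -45.8 slope 0.88 deg n 13
b side hi at mid -13.3 slope -3.48 deg n 8
b ends lo at mid 24.0 slope -9.33 deg n 5
b ends hi at mid 87.8 slope -0.40 deg n 8
a ends lo bad
a ends hi at mid 174.3 slope 13.00 deg n 7
c side few
c ends few
stop y few
2nd side few
scale y few
scale x few
```

View pics/w2.png

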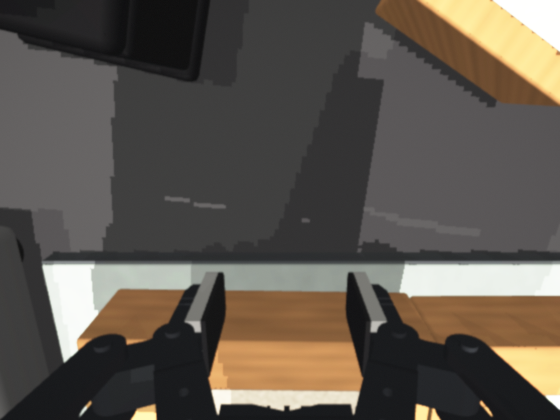

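Request:
{"op": "play_rows", "data": {
  "motion": [
    [[0.0007, 0.0001, 0], 0],
    [[0.0012, 0.0001, 0], 0],
    [[0.0012, 0.0001, 0], 0],
    [[0.0012, 0.0001, 0], 0]
  ]
}}

```text
time: 6.1
eef_pos: [0.5427, 0.0626, 0.0298]
orientation: [[-0.996, -0.085, -0.0], [-0.085, 0.996, -0.0], [0.0, 0.0, -1.0]]
ft_force: [-2.1, -2.1, 1.6]
grip_width: 0.0514
grasp_force: 1.6
```

```bash
python3 w.py w3|tail -1; python3 f.py w3 | grep -E "tray|side lo"
```

```text
6.15 [0.54268589 0.06264524 0.02978692] [-2.14324085 -2.05123741  1.58079444]
tray/x lo at mid -60.2 slope -0.03 deg n 48
tray/x hi at mid -41.6 slope 0.44 deg n 40
a side lo at mid -43.5 slope -0.46 deg n 7
b side lo at mid -43.9 slope 0.47 deg n 13
```

Request:
{"op": "play_rows", "data": {
  "motion": [
    [[-0.015, -0.001, 0], 0],
    [[-0.015, -0.001, 0.04], 0],
    [[-0.01, -0.001, 0.085], -0.1],
    [[0.0, -0.02, 0.12], -0.249],
    [[0.02, -0.04, 0.12], -0.398],
    [[0.04, -0.06, 0.12], -0.547],
    [[0.06, -0.08, 0.12], -0.696],
    [[0.066, -0.094, 0.12], -0.845]
  ]
}}

```text
time: 6.95
eef_pos: [0.6113, -0.0328, 0.1507]
orientation: [[-0.72, 0.694, 0.004], [0.694, 0.72, -0.001], [-0.003, 0.002, -1.0]]
ft_force: [-0.9, -0.4, 0.8]
grip_width: 0.0514
grasp_force: 0.0
```

Request:
{"op": "play_rows", "data": {
  "motion": [
    [[0, 0, 0], -0.149],
    [[0, 0, 0], -0.298],
    [[0, 0, 0], -0.447],
    [[0, 0, 0], -0.596],
    [[0, 0, 0], -0.726],
    [[0, 0, 0], -0.726],
    [[0, 0, 0], -0.726]
  ]
}}

```text
time: 7.65
eef_pos: [0.6093, -0.0313, 0.1501]
orientation: [[-0.087, 0.996, 0.001], [0.996, 0.087, -0.0], [-0.0, 0.001, -1.0]]
ft_force: [0.1, 0.4, -0.5]
grip_width: 0.0515
grasp_force: 0.0
```

```bash
python3 w.py w4|tail -1
python3 - <<'E'
from f import *
U=uv(np.load("w4X.npy"))
edges(U,'tray/x',6,18,0,140,u0=-80);edges(U,'flange',20,30,0,200,u0=54,u1=75)
edges(U,'b side',47,56,0,90);edges(U,'a side',47,56,140,250);edges(U,'b end',47,56,-40,40,1,-50,50);edges(U,'stop',60,115,-40,40,1,230,300)
edges(U,'scale',54,62,-75,75,1,-200,-30)
E
```

```text
7.7 [ 0.60929349 -0.03132009  0.1501481 ] [ 0.11250247  0.40037461 -0.5283936 ]
tray/x lo at mid -59.3 slope -0.09 deg n 25
tray/x hi at mid 64.3 slope 0.04 deg n 25
flange lo at mid 63.7 slope -0.11 deg n 24
flange hi at mid 67.0 slope -0.07 deg n 24
b side lo at mid -42.6 slope 0.47 deg n 23
b side hi at mid 52.0 slope 0.51 deg n 23
a side few
b end lo at mid -22.4 slope -0.65 deg n 20
b end hi at mid 49.9 slope 0.11 deg n 20
stop few
scale lo at mid -88.7 slope 2.73 deg n 12
scale hi at mid -59.6 slope 0.04 deg n 38
```

Request:
{"op": "play_rows", "data": {
  "motion": [
    [[0, 0, -0.04], -0.002],
    [[0, 0, -0.08], -0.002],
    [[0, 0, -0.11], -0.002],
    [[0, 0, -0.12], -0.002],
    [[0, 0, -0.12], -0.002],
    [[0, 0.003, -0.12], -0.002],
    [[-0.0004, 0.005, -0.12], -0.002],
    [[-0.0004, 0.005, -0.12], -0.002]
  ]
}}

```text
time: 8.5
eef_pos: [0.6097, -0.0262, 0.0318]
orientation: [[-0.083, 0.997, 0.003], [0.997, 0.083, -0.001], [-0.001, 0.003, -1.0]]
ft_force: [0.1, -1.0, -0.1]
grip_width: 0.0513
grasp_force: 0.0
```

Request:
{"op": "play_rows", "data": {
  "motion": [
    [[-0.0001, 0.001, 0], 0],
    [[-0.0002, 0.002, 0], 0],
    [[-0.0003, 0.003, 0], 0],
    [[-0.0003, 0.004, 0], 0],
    [[-0.0004, 0.005, 0], 0],
    [[-0.0005, 0.006, 0], 0]
  ]
}}

```text
time: 9.1
eef_pos: [0.6086, -0.0214, 0.0307]
orientation: [[-0.083, 0.997, 0.001], [0.997, 0.083, -0.002], [-0.002, 0.001, -1.0]]
ft_force: [0.4, -5.9, 4.4]
grip_width: 0.0514
grasp_force: 3.2
```

Request:
{"op": "play_rows", "data": {
  "motion": [
    [[-0.0001, 0.001, 0], 0.002],
    [[-0.0002, 0.002, 0], 0.002],
    [[-0.0003, 0.003, 0], 0.002],
    [[-0.0003, 0.003, 0], 0.002]
  ]
}}

```text
time: 9.5
eef_pos: [0.6084, -0.0182, 0.0307]
orientation: [[-0.084, 0.996, 0.002], [0.996, 0.084, -0.002], [-0.002, 0.002, -1.0]]
ft_force: [0.3, -5.3, 2.7]
grip_width: 0.0512
grasp_force: 2.7
```

Request:
{"op": "play_rows", "data": {
  "motion": [
    [[-0.0001, 0.001, 0], 0],
    [[-0.0002, 0.002, 0], 0],
    [[-0.0002, 0.002, 0], 0]
  ]
}}

```text
time: 9.8
eef_pos: [0.6084, -0.0175, 0.0307]
orientation: [[-0.085, 0.996, 0.002], [0.996, 0.085, -0.004], [-0.004, 0.002, -1.0]]
ft_force: [1.3, -9.9, 2.0]
grip_width: 0.0513
grasp_force: 5.1
```

Run:
```python
from f import *
s=read_state();print(s["ft_force"],s["eef_pos"])
im,d=get_image("side");save("s2.png",cv2.resize(im[190:330,140:280],None,fx=4,fy=4));X=world("side",d);U=uv(X)
U1=uv(world("side",np.load("side1.npz")["d"]))
for n,V in(("before",U1),("now",U)):
    for u0 in(-30,-10,10,30):
        m=(abs(V[...,0]-u0)<4)&(V[...,2]>49)&(V[...,2]<56)&(V[...,1]>-40)&(V[...,1]<300)
        k=(abs(V[...,0]-u0)<6)&(V[...,2]>85)&(V[...,1]>230)&(V[...,1]<300)
        v=np.sort(V[m][:,1]);g=np.diff(v);i=g.argmax()
        print(n,u0,'course',v[0].round(1),v[-1].round(1),'gap',v[i].round(1),g[i].round(1),'stop',np.round(np.percentile(V[k][:,1],[5,50,95]),1) if k.any() else None)
```

```text
[ 1.2741792  -9.92107132  2.02280214] [ 0.60839072 -0.01748574  0.03073658]
before -30 course -20.1 269.8 gap 226.1 41.9 stop [265.3 269.  270.6]
before -10 course -22.1 270.2 gap 216.3 50.4 stop [266.3 268.7 270.2]
before 10 course -23.1 271.1 gap 214.4 51.7 stop [266.7 268.9 271.6]
before 30 course -23.9 271.2 gap 215.7 52.1 stop [266.4 269.  270.1]
now -30 course -21.5 269.6 gap 222.1 45.8 stop [266.4 268.4 270.8]
now -10 course -12.8 270.6 gap 214.7 53.0 stop [266.6 269.1 271.5]
now 10 course -14.9 269.4 gap 213.9 52.0 stop [267.1 268.9 271.8]
now 30 course -24.4 271.5 gap 215.0 52.7 stop [266.6 268.9 271.2]
```

View pics/s2.png

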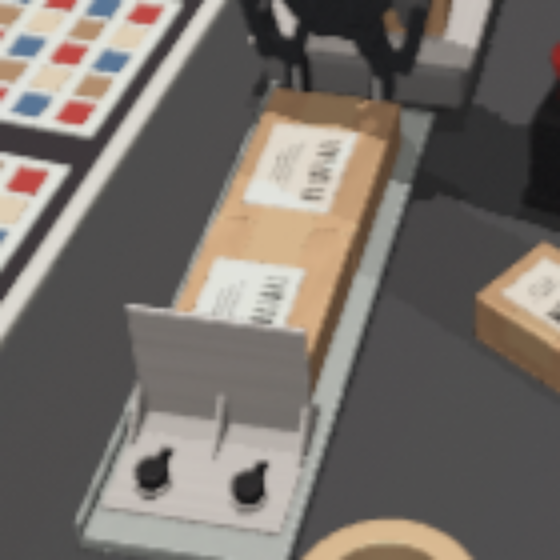

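Request:
{"op": "play_rows", "data": {
  "motion": [
    [[0, 0.0004, 0], 0],
    [[-0.0001, 0.0008, 0], 0],
    [[-0.0001, 0.0008, 0], 0]
  ]
}}

```text
time: 10.15
eef_pos: [0.6084, -0.0175, 0.0307]
orientation: [[-0.085, 0.996, 0.002], [0.996, 0.085, -0.005], [-0.005, 0.002, -1.0]]
ft_force: [0.5, -13.5, 2.1]
grip_width: 0.0511
grasp_force: 6.5
```

Request:
{"op": "play_rows", "data": {
  "motion": [
    [[0.0006, -0.007, 0], 0],
    [[0.0006, -0.009, 0], 0],
    [[0.0006, -0.009, 0.04], 0],
    [[0.0006, -0.009, 0.085], 0],
    [[-0.01, 0.0, 0.12], 0.1],
    [[-0.04, 0.02, 0.13], 0.25],
    [[-0.075, 0.045, 0.13], 0.4],
    [[-0.11, 0.07, 0.13], 0.55]
  ]
}}

```text
time: 10.95
eef_pos: [0.4958, 0.0567, 0.16]
orientation: [[-0.597, 0.802, -0.0], [0.802, 0.597, 0.001], [0.001, 0.0, -1.0]]
ft_force: [0.7, 0.0, 0.2]
grip_width: 0.0516
grasp_force: 0.0
```

Request:
{"op": "play_rows", "data": {
  "motion": [
    [[-0.035, 0.028, 0], 0.12],
    [[-0.07, 0.055, 0], 0.24],
    [[-0.098, 0.089, 0], 0.36],
    [[-0.098, 0.089, 0], 0.475],
    [[-0.098, 0.089, 0], 0.475],
    [[-0.098, 0.089, 0], 0.475]
  ],
  "fingers": 1.0
}}

```text
time: 11.55
eef_pos: [0.3992, 0.1446, 0.1598]
orientation: [[-0.894, 0.447, -0.0], [0.447, 0.894, 0.0], [0.001, 0.0, -1.0]]
ft_force: [0.7, 0.9, 0.2]
grip_width: 0.0853
grasp_force: 0.0
```

```bash
python3 w.py w5|grep -vE "none"
python3 - <<'E'
from h import *
s=read_state();print(s["eef_pos"],s["orientation"][:,1],s["qpos"])
E
```

```text
a c [571.  250.1] sz [71.3 48. ] ang 8.3 z 52.2 3940
b c [562.4 108.7] sz [106.2  48.8] ang 57.8 z 51.9 3060
ab c [578.3 114.9] sz [ 61.8 124.4] ang 4.0 z 51.9 5121
half c [399.5 142. ] sz [70.6 95.5] ang 63.5 z 40.3 11660
shallow c [ 417.1 -134.2] sz [36.8 49.8] ang 54.2 z 20.0 1268
stop c [540.  269.2] sz [ 4.  26.7] ang 87.0 z 99.7 209
11.6 [0.39920881 0.14459573 0.15982726] [0.70154246 0.87807132 0.227925  ]
[0.39949301 0.1443238  0.15986976] [4.47355955e-01 8.94355996e-01 5.04792775e-05] [ 4.48054338e+00 -1.32760890e+01  1.24543904e+02  1.79237310e-02
  6.87543224e+01 -5.89517846e+01]
```

Request:
{"op": "play_rows", "data": {
  "motion": [
    [[0, -0.0024, -0.045], 0.002],
    [[0, -0.0024, -0.09], 0.002],
    [[0, -0.0024, -0.125], 0.002],
    [[0, -0.0024, -0.148], 0.002],
    [[0, -0.0024, -0.156], 0.002],
    [[0, -0.0024, -0.156], 0.002],
    [[0, -0.0024, -0.156], 0.002]
  ]
}}

```text
time: 12.3
eef_pos: [0.4006, 0.1419, 0.005]
orientation: [[-0.896, 0.444, 0.002], [0.444, 0.896, 0.0], [-0.002, 0.001, -1.0]]
ft_force: [0.2, -0.1, 0.2]
grip_width: 0.0854
grasp_force: 0.0
```

Request:
{"op": "play_rows", "data": {
  "motion": [
    [[0, 0, 0], 0],
    [[0, 0, 0], 0],
    [[0, 0, 0], 0],
    [[0, 0, 0], 0]
  ],
  "fingers": 0,
  "newtons": 25
}}

```text
time: 12.7
eef_pos: [0.4009, 0.1421, 0.0055]
orientation: [[-0.896, 0.443, 0.003], [0.443, 0.896, 0.0], [-0.003, 0.001, -1.0]]
ft_force: [-1.3, -1.3, 6.3]
grip_width: 0.0701
grasp_force: 29.9
```

Request:
{"op": "play_rows", "data": {
  "motion": [
    [[0, 0, 0.005], 0],
    [[0, 0, 0.02], 0],
    [[0, 0, 0.04], 0],
    [[0, 0, 0.07], 0],
    [[0, 0, 0.1], 0],
    [[0, 0, 0.12], 0],
    [[0, 0, 0.12], 0]
  ]
}}

```text
time: 13.4
eef_pos: [0.4013, 0.1423, 0.127]
orientation: [[-0.896, 0.443, 0.007], [0.443, 0.896, 0.001], [-0.006, 0.004, -1.0]]
ft_force: [0.4, 0.2, -1.5]
grip_width: 0.0696
grasp_force: 29.4
```

Request:
{"op": "play_rows", "data": {
  "motion": [
    [[0.02, 0.007, 0], 0.07],
    [[0.05, 0.018, 0], 0.16],
    [[0.085, 0.031, 0], 0.26],
    [[0.12, 0.044, 0], 0.36],
    [[0.15, 0.055, 0], 0.45],
    [[0.175, 0.064, 0], 0.53],
    [[0.188, 0.0684, 0], 0.5445],
    [[0.188, 0.0684, 0], 0.5445]
  ]
}}

```text
time: 14.2
eef_pos: [0.5875, 0.2106, 0.1219]
orientation: [[-0.996, -0.085, -0.002], [-0.085, 0.996, -0.0], [0.002, -0.0, -1.0]]
ft_force: [-0.2, 0.2, -1.5]
grip_width: 0.0695
grasp_force: 29.3
```

Request:
{"op": "play_rows", "data": {
  "motion": [
    [[0, 0, -0.015], 0],
    [[0, 0, -0.035], 0],
    [[0, 0, -0.05], 0],
    [[0, 0, -0.06], 0],
    [[0, 0, -0.062], 0],
    [[0, 0, -0.062], 0]
  ]
}}

```text
time: 14.8
eef_pos: [0.5871, 0.2104, 0.0617]
orientation: [[-0.996, -0.085, -0.0], [-0.085, 0.996, -0.0], [0.0, -0.0, -1.0]]
ft_force: [0.4, 0.7, -1.0]
grip_width: 0.0696
grasp_force: 29.3
```

Run:
```python
from f import *
s=read_state();print(s["eef_pos"],s["orientation"][:,1],s["ft_force"])
q=(s["eef_pos"][:2]-O);print(q@ex*1000,q@ey*1000)
```

```text
[0.58708923 0.21038751 0.06168527] [-8.49980117e-02  9.96381121e-01 -1.71045885e-05] [ 0.37990585  0.67880007 -1.04596948]
3.1658320343530657 201.84254905503403
```

Request:
{"op": "play_rows", "data": {
  "motion": [
    [[0.0026, 0.0002, -0.001], 0],
    [[0.0026, 0.0002, -0.003], 0],
    [[0.0026, 0.0002, -0.004], 0],
    [[0.0026, 0.0002, -0.005], 0],
    [[0.0026, 0.0002, -0.005], 0]
  ]
}}

```text
time: 15.3
eef_pos: [0.5902, 0.2107, 0.0576]
orientation: [[-0.996, -0.085, 0.001], [-0.085, 0.996, 0.0], [-0.001, 0.0, -1.0]]
ft_force: [-2.1, -0.9, 3.7]
grip_width: 0.0695
grasp_force: 29.8
```

Request:
{"op": "play_rows", "data": {
  "motion": [
    [[0, 0, 0.0], 0],
    [[0, 0, 0.0], 0],
    [[0, 0, 0.0], 0],
    [[0, 0, 0.01], 0],
    [[0, 0, 0.04], 0],
    [[0, 0, 0.08], 0],
    [[0, -0.01, 0.1], -0.12],
    [[0.001, -0.02, 0.1], -0.26]
  ],
  "fingers": 0.92
}}

```text
time: 16.1
eef_pos: [0.5937, 0.1911, 0.1627]
orientation: [[-0.984, 0.178, 0.009], [0.178, 0.984, 0.001], [-0.009, 0.003, -1.0]]
ft_force: [-0.5, -0.2, 0.4]
grip_width: 0.0786
grasp_force: 0.0
```

Request:
{"op": "play_rows", "data": {
  "motion": [
    [[0.001, -0.01, 0], -0.149],
    [[0.002, -0.02, 0], -0.298],
    [[0.003, -0.034, 0], -0.447],
    [[0.003, -0.034, 0], -0.596],
    [[0.003, -0.034, 0], -0.745],
    [[0.003, -0.034, 0], -0.894],
    [[0.003, -0.034, 0], -1.043],
    [[0.003, -0.034, 0], -1.192]
  ],
  "fingers": 0.6
}}

```text
time: 16.9
eef_pos: [0.5941, 0.1566, 0.1578]
orientation: [[-0.197, 0.981, 0.001], [0.981, 0.197, 0.0], [-0.0, 0.001, -1.0]]
ft_force: [-0.2, 0.1, 0.5]
grip_width: 0.0515
grasp_force: 0.0
```

Request:
{"op": "play_rows", "data": {
  "motion": [
    [[0, 0, 0], -0.119],
    [[0, 0, 0], -0.119],
    [[0, 0, 0], -0.119]
  ]
}}

```text
time: 17.2
eef_pos: [0.594, 0.1567, 0.1575]
orientation: [[-0.087, 0.996, 0.001], [0.996, 0.087, 0.0], [-0.0, 0.001, -1.0]]
ft_force: [-0.0, -0.0, 0.3]
grip_width: 0.0515
grasp_force: 0.0
```

```bash
python3 w.py w6|tail -1
python3 - <<'E'
from f import *
s=read_state();q=(s["eef_pos"][:2]-O);print(q@ex*1000,q@ey*1000,s["eef_pos"],s["orientation"][:,1])
U=uv(np.load("w6X.npy"))
edges(U,'tray/x',6,18,100,300,u0=-80);edges(U,'flange',20,30,100,300,u0=54,u1=75)
edges(U,'a side',47,56,140,160);edges(U,'half side',86,97,175,230);edges(U,'half end',86,97,-35,40,1,120,255);edges(U,'stop',90,115,-40,40,1,230,300)
E
```

```text
17.25 [0.59404443 0.15668457 0.15748063] [-0.0302176  -0.01633614  0.2502676 ]
5.5457476201426 147.74788470280637 [0.59403419 0.15668775 0.15739778] [9.96204872e-01 8.70376255e-02 5.52260668e-04]
tray/x lo at mid -59.3 slope -0.07 deg n 19
tray/x hi at mid 64.3 slope 0.03 deg n 19
flange lo at mid 63.9 slope -0.08 deg n 16
flange hi at mid 67.0 slope 0.03 deg n 19
a side lo at mid -41.8 slope -1.19 deg n 4
a side hi at mid 52.5 slope -2.12 deg n 5
half side lo at mid -41.7 slope -0.08 deg n 14
half side hi at mid 52.9 slope -0.22 deg n 14
half end lo at mid 167.7 slope -0.07 deg n 19
half end hi at mid 237.1 slope 0.25 deg n 19
stop lo at mid 230.3 slope 0.17 deg n 20
stop hi at mid 267.8 slope 0.18 deg n 20
```

View pics/w6.png

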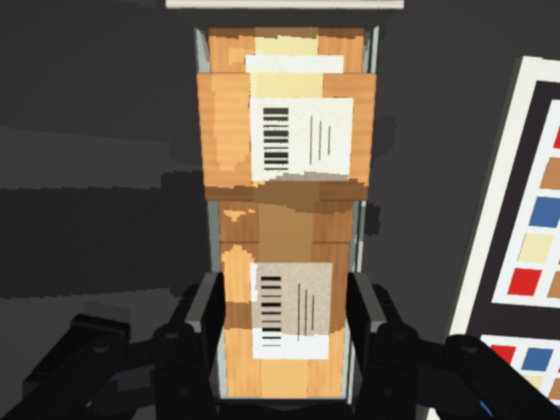

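Request:
{"op": "play_rows", "data": {
  "motion": [
    [[0, 0, -0.045], -0.002],
    [[0, 0, -0.08], -0.002],
    [[0, 0, -0.0935], -0.002],
    [[0, 0, -0.0935], -0.002],
    [[-0.0003, 0.004, -0.0935], -0.002],
    [[-0.0006, 0.007, -0.0935], -0.002],
    [[-0.0008, 0.009, -0.0935], -0.002],
    [[-0.0009, 0.011, -0.0935], -0.002]
  ]
}}

```text
time: 18.05
eef_pos: [0.5942, 0.1678, 0.0652]
orientation: [[-0.083, 0.997, 0.003], [0.997, 0.083, -0.0], [-0.001, 0.003, -1.0]]
ft_force: [-0.2, -1.5, 0.8]
grip_width: 0.051
grasp_force: 0.9
```

Request:
{"op": "play_rows", "data": {
  "motion": [
    [[-0.0002, 0.002, 0], 0],
    [[-0.0004, 0.004, 0], 0],
    [[-0.0006, 0.006, 0], 0],
    [[-0.0007, 0.008, 0], 0],
    [[-0.0009, 0.01, 0], 0],
    [[-0.001, 0.012, 0], 0],
    [[-0.0012, 0.014, 0], 0],
    [[-0.0014, 0.016, 0], 0]
  ]
}}

```text
time: 18.85
eef_pos: [0.5915, 0.1838, 0.0633]
orientation: [[-0.083, 0.997, -0.0], [0.997, 0.083, 0.0], [0.0, -0.0, -1.0]]
ft_force: [0.6, -1.5, 1.1]
grip_width: 0.051
grasp_force: 0.8
```

Request:
{"op": "play_rows", "data": {
  "motion": [
    [[-0.0002, 0.002, 0], 0],
    [[-0.0003, 0.003, 0], 0],
    [[-0.0004, 0.004, 0], 0],
    [[-0.0005, 0.005, 0], 0],
    [[-0.0005, 0.006, 0], 0]
  ]
}}

```text
time: 19.35
eef_pos: [0.591, 0.1897, 0.0634]
orientation: [[-0.083, 0.997, -0.0], [0.997, 0.083, 0.0], [0.0, -0.0, -1.0]]
ft_force: [-0.7, -1.9, 1.0]
grip_width: 0.0514
grasp_force: 0.7
```

```bash
cat > st.py <<'E'
from f import *
s=read_state();q=(s["eef_pos"][:2]-O);print('u,v',q@ex*1000,q@ey*1000,'z',s["eef_pos"][2],s["orientation"][:,1],s["ft_force"]@np.r_[ey,0],s["ft_force"]@np.r_[ex,0])
E
python3 st.py
```

```text
u,v 5.337416404879848 180.91425432530414 z 0.06338652501854866 [ 9.96561868e-01  8.28516136e-02 -2.31443690e-04] -1.8032416360247174 -0.8592154100685045
```

Request:
{"op": "play_rows", "data": {
  "motion": [
    [[-0.0001, 0.001, 0], 0.002],
    [[-0.0001, 0.0015, 0], 0.002],
    [[-0.0002, 0.002, 0], 0.002],
    [[-0.0002, 0.0025, 0], 0.002],
    [[-0.0002, 0.0025, 0], 0.002]
  ]
}}

```text
time: 19.85
eef_pos: [0.5908, 0.1918, 0.0634]
orientation: [[-0.085, 0.996, -0.0], [0.996, 0.085, -0.001], [-0.001, -0.0, -1.0]]
ft_force: [-1.1, -3.8, 1.1]
grip_width: 0.0516
grasp_force: 1.8
```

Request:
{"op": "play_rows", "data": {
  "motion": [
    [[0, 0.0005, 0], 0],
    [[-0.0001, 0.001, 0], 0],
    [[-0.0001, 0.001, 0], 0]
  ]
}}

```text
time: 20.15
eef_pos: [0.5909, 0.1918, 0.0634]
orientation: [[-0.085, 0.996, -0.0], [0.996, 0.085, -0.002], [-0.002, -0.001, -1.0]]
ft_force: [-0.7, -8.0, 2.7]
grip_width: 0.0514
grasp_force: 3.9
```

```bash
python3 st.py
```

```text
u,v 5.347512492652792 182.98660732334127 z 0.06343332629971736 [ 9.96382448e-01  8.49800392e-02 -6.40862634e-04] -7.907588470888176 -1.3988110833410565
```

Request:
{"op": "play_rows", "data": {
  "motion": [
    [[0.0005, -0.006, 0], 0],
    [[0.0005, -0.008, 0.02], 0],
    [[0.0, -0.02, 0.065], 0.05],
    [[0.0, -0.04, 0.11], 0.15],
    [[0, -0.07, 0.145], 0.3],
    [[-0.005, -0.11, 0.17], 0.44],
    [[-0.01, -0.155, 0.187], 0.58],
    [[-0.015, -0.2, 0.187], 0.72]
  ]
}}

```text
time: 20.95
eef_pos: [0.5772, -0.008, 0.2543]
orientation: [[-0.726, 0.688, 0.007], [0.688, 0.726, -0.0], [-0.005, 0.005, -1.0]]
ft_force: [0.8, -0.7, -0.2]
grip_width: 0.0516
grasp_force: 0.0
```

Request:
{"op": "play_rows", "data": {
  "motion": [
    [[-0.004, -0.045, 0], 0.14],
    [[-0.008, -0.09, 0], 0.28],
    [[-0.012, -0.13, 0], 0.42],
    [[-0.0172, -0.147, 0], 0.56],
    [[-0.0172, -0.147, 0], 0.7],
    [[-0.0172, -0.147, 0], 0.84],
    [[-0.0172, -0.147, 0], 0.849],
    [[-0.0172, -0.147, 0], 0.849]
  ]
}}

```text
time: 21.75
eef_pos: [0.5587, -0.1535, 0.2504]
orientation: [[-0.997, -0.081, 0.0], [-0.081, 0.997, 0.001], [-0.0, 0.001, -1.0]]
ft_force: [0.0, -0.4, -0.4]
grip_width: 0.0514
grasp_force: 0.0
```

```bash
python3 w.py w7|grep -E "^c|shallow"; python3 st.py
python3 - <<'E'
from f import *
U=uv(np.load("w7X.npy"))
edges(U,'scale x',54,63,-250,-70,0,-120,120);edges(U,'scale y',54,63,-70,-60,1,-300,-30)
edges(U,'c side',92,105,-210,-110);edges(U,'c ends',92,105,-40,20,1,-260,0)
edges(U,'tray/x',6,18,-40,60,u0=-80,u1=-30);edges(U,'b side',47,57,0,80,u1=20)
E
```

```text
c c [ 605.  -149.6] sz [ 96.  140.8] ang 8.3 z 98.2 16251
shallow c [ 416.1 -163.7] sz [54.8 76.3] ang 24.1 z 20.3 4336
u,v -55.90502351141484 -158.3491885609624 z 0.2504264608576186 [-8.11352867e-02  9.96703022e-01  3.87942854e-04] 0.5773389494285636 0.40255176541670007
scale x lo at mid -85.6 slope -0.15 deg n 45
scale x hi at mid 82.9 slope 0.04 deg n 32
scale y lo bad
scale y hi bad
c side lo at mid -57.2 slope -3.50 deg n 25
c side hi at mid 37.7 slope -3.48 deg n 25
c ends lo at mid -228.4 slope 2.90 deg n 14
c ends hi at mid -88.2 slope 3.53 deg n 14
tray/x lo at mid -60.1 slope 0.03 deg n 25
tray/x hi at mid -43.3 slope -0.08 deg n 18
b side lo at mid -43.9 slope -0.06 deg n 20
b side hi at mid 19.8 slope 0.10 deg n 20
```

Request:
{"op": "play_rows", "data": {
  "motion": [
    [[-0.012, -0.001, -0.04], 0.004],
    [[-0.024, -0.002, -0.085], 0.004],
    [[-0.024, -0.002, -0.13], 0.004],
    [[-0.024, -0.002, -0.165], 0.004],
    [[-0.024, -0.002, -0.18], 0.004],
    [[-0.024, -0.002, -0.18], 0.004],
    [[-0.021, -0.0018, -0.18], 0.004],
    [[-0.018, -0.0015, -0.18], 0.004]
  ]
}}

```text
time: 22.6
eef_pos: [0.5427, -0.1562, 0.073]
orientation: [[-0.996, -0.087, 0.004], [-0.087, 0.996, -0.002], [-0.004, -0.003, -1.0]]
ft_force: [-0.9, 0.2, -1.3]
grip_width: 0.0513
grasp_force: 0.0
```

Request:
{"op": "play_rows", "data": {
  "motion": [
    [[0.002, 0.0002, 0], 0],
    [[0.004, 0.0003, 0], 0],
    [[0.006, 0.0005, 0], 0],
    [[0.008, 0.0007, 0], 0],
    [[0.01, 0.0008, 0], 0],
    [[0.012, 0.001, 0], 0],
    [[0.014, 0.0012, 0], 0],
    [[0.016, 0.0014, 0], 0]
  ]
}}

```text
time: 23.4
eef_pos: [0.5567, -0.1539, 0.0703]
orientation: [[-0.996, -0.087, -0.0], [-0.087, 0.996, 0.0], [0.0, 0.0, -1.0]]
ft_force: [-1.5, -0.2, 0.5]
grip_width: 0.0508
grasp_force: 1.1
```

```bash
python3 st.py; python3 w.py w8 >/dev/null
python3 - <<'E'
from f import *
U=uv(np.load("w8X.npy"))
edges(U,'c side',92,105,-200,-110);edges(U,'scale x',54,63,-250,-70,0,-120,-10)
E
```

```text
u,v -57.910544518931495 -158.57159537885968 z 0.07033121566349425 [-8.69622908e-02  9.96211603e-01  4.05556371e-05] -0.03726148418604602 -1.551815423944359
c side lo at mid -48.4 slope -0.27 deg n 11
c side hi at mid -21.3 slope 2.67 deg n 9
scale x lo at mid -85.8 slope -0.02 deg n 45
scale x hi at mid -46.5 slope -0.29 deg n 26
```

Request:
{"op": "play_rows", "data": {
  "motion": [
    [[0.0015, 0.0001, 0], -0.002],
    [[0.003, 0.0002, 0], -0.002],
    [[0.0045, 0.0004, 0], -0.002],
    [[0.0049, 0.0004, 0], -0.002],
    [[0.0049, 0.0004, 0], -0.002]
  ]
}}

```text
time: 23.95
eef_pos: [0.5617, -0.1536, 0.0704]
orientation: [[-0.996, -0.085, 0.0], [-0.085, 0.996, -0.0], [-0.0, -0.0, -1.0]]
ft_force: [-0.6, -0.0, -0.4]
grip_width: 0.0513
grasp_force: 0.4
```

```bash
python3 st.py; python3 w.py w9 >/dev/null
python3 - <<'E'
from f import *
U=uv(np.load("w9X.npy"))
edges(U,'c side',92,105,-200,-110);edges(U,'scale x',54,63,-250,-70,0,-120,-10)
E
```

```text
u,v -52.91280566123222 -158.694830754311 z 0.07040576433611688 [-8.50209327e-02  9.96379157e-01 -1.29685852e-04] 0.020377588024575358 -0.6501139770220894
c side lo at mid -43.5 slope -0.14 deg n 11
c side hi at mid -16.0 slope 2.56 deg n 9
scale x lo at mid -85.7 slope 0.00 deg n 45
scale x hi at mid -41.4 slope 0.05 deg n 26
```

Request:
{"op": "play_rows", "data": {
  "motion": [
    [[-0.01, -0.0008, 0], 0],
    [[-0.015, -0.0013, 0.02], 0],
    [[-0.015, -0.0013, 0.065], 0],
    [[-0.005, -0.02, 0.1], -0.1],
    [[0.015, -0.04, 0.11], -0.24],
    [[0.035, -0.06, 0.11], -0.38],
    [[0.055, -0.08, 0.11], -0.52],
    [[0.0648, -0.0841, 0.11], -0.66]
  ]
}}

```text
time: 24.8
eef_pos: [0.6271, -0.2398, 0.1809]
orientation: [[-0.835, 0.55, 0.002], [0.55, 0.835, -0.001], [-0.002, -0.0, -1.0]]
ft_force: [-0.7, -1.0, -0.3]
grip_width: 0.0514
grasp_force: 0.0
```

Request:
{"op": "play_rows", "data": {
  "motion": [
    [[0, 0, 0], -0.149],
    [[0, 0, 0], -0.298],
    [[0, 0, 0], -0.447],
    [[0, 0, 0], -0.596],
    [[0, 0, 0], -0.745],
    [[0, 0, 0], -0.894],
    [[0, 0, 0], -0.91],
    [[0, 0, 0], -0.91]
  ]
}}

```text
time: 25.6
eef_pos: [0.6261, -0.2377, 0.1805]
orientation: [[-0.088, 0.996, 0.0], [0.996, 0.088, -0.0], [-0.0, 0.0, -1.0]]
ft_force: [0.1, -0.4, -0.4]
grip_width: 0.0514
grasp_force: 0.0
```

```bash
python3 w.py w10 >/dev/null; python3 st.py
python3 - <<'E'
from f import *
U=uv(np.load("w10X.npy"))
edges(U,'c side',92,105,-200,-110);edges(U,'c end',92,105,-35,35,1,-260,0)
edges(U,'scale x',54,63,-250,-70,0,-120,120);edges(U,'b side',47,56,0,90);edges(U,'b end',47,56,-40,40,1,-50,50);edges(U,'flange',20,30,0,200,u0=54,u1=75)
edges(U,'half side',86,97,195,255)
E
```

```text
u,v 4.197663028425111 -247.92889797100878 z 0.18056051982944452 [9.96097632e-01 8.82577743e-02 2.69153937e-04] 0.10682242896145297 0.9056099956381785
c side lo at mid -42.1 slope -0.14 deg n 20
c side hi at mid 52.5 slope -0.07 deg n 20
c end lo at mid -230.3 slope 0.16 deg n 18
c end hi at mid -121.6 slope 0.25 deg n 18
scale x lo at mid -84.9 slope -0.15 deg n 35
scale x hi at mid 84.6 slope -0.03 deg n 35
b side few
b end few
flange few
half side few
```

Request:
{"op": "play_rows", "data": {
  "motion": [
    [[0, 0, -0.045], -0.003],
    [[0, 0, -0.085], -0.003],
    [[0, 0, -0.105], -0.003],
    [[0, 0, -0.1125], -0.003],
    [[0, 0, -0.1125], -0.003],
    [[-0.0002, 0.002, -0.1125], -0.003],
    [[-0.0003, 0.004, -0.1125], -0.003],
    [[-0.0005, 0.006, -0.1125], -0.003]
  ]
}}

```text
time: 26.45
eef_pos: [0.6267, -0.2319, 0.0697]
orientation: [[-0.083, 0.997, 0.002], [0.997, 0.083, -0.001], [-0.002, 0.002, -1.0]]
ft_force: [0.1, 0.5, 1.4]
grip_width: 0.0516
grasp_force: 0.0
```

Request:
{"op": "play_rows", "data": {
  "motion": [
    [[-0.0002, 0.002, 0], 0],
    [[-0.0005, 0.006, 0], 0],
    [[-0.001, 0.012, 0], 0],
    [[-0.0015, 0.018, 0], 0],
    [[-0.002, 0.024, 0], 0],
    [[-0.0026, 0.03, 0], 0],
    [[-0.0031, 0.036, 0], 0],
    [[-0.0036, 0.042, 0], 0]
  ]
}}

```text
time: 27.25
eef_pos: [0.6221, -0.189, 0.0679]
orientation: [[-0.083, 0.997, -0.0], [0.997, 0.083, 0.0], [0.0, -0.0, -1.0]]
ft_force: [0.1, -3.3, 3.4]
grip_width: 0.0511
grasp_force: 1.7
```

Request:
{"op": "play_rows", "data": {
  "motion": [
    [[-0.0005, 0.006, 0], 0],
    [[-0.001, 0.012, 0], 0],
    [[-0.0015, 0.018, 0], 0],
    [[-0.002, 0.024, 0], 0],
    [[-0.0026, 0.03, 0], 0],
    [[-0.0031, 0.036, 0], 0],
    [[-0.0036, 0.042, 0], 0],
    [[-0.004, 0.047, 0], 0]
  ]
}}

```text
time: 28.05
eef_pos: [0.6181, -0.142, 0.0679]
orientation: [[-0.083, 0.997, -0.0], [0.997, 0.083, 0.0], [0.0, -0.0, -1.0]]
ft_force: [0.6, -3.5, 1.7]
grip_width: 0.0512
grasp_force: 1.5
```

```bash
python3 st.py
```

```text
u,v 4.257808548847848 -151.9396572462894 z 0.06788233761063475 [ 9.96541034e-01  8.31018510e-02 -2.23795274e-04] -3.499627439706679 0.3167499002522239
```

Request:
{"op": "play_rows", "data": {
  "motion": [
    [[-0.0003, 0.004, 0], 0.002],
    [[-0.0007, 0.008, 0], 0.002],
    [[-0.001, 0.012, 0], 0.002],
    [[-0.0013, 0.015, 0], 0.002],
    [[-0.0015, 0.018, 0], 0.002],
    [[-0.0018, 0.021, 0], 0.002],
    [[-0.002, 0.024, 0], 0.002],
    [[-0.0023, 0.027, 0], 0.002]
  ]
}}

```text
time: 28.85
eef_pos: [0.6159, -0.1155, 0.068]
orientation: [[-0.085, 0.996, 0.0], [0.996, 0.085, -0.0], [-0.0, 0.0, -1.0]]
ft_force: [0.3, -2.7, 2.5]
grip_width: 0.0514
grasp_force: 1.6
```

Request:
{"op": "play_rows", "data": {
  "motion": [
    [[-0.0004, 0.005, 0], 0],
    [[-0.0008, 0.01, 0], 0],
    [[-0.0013, 0.015, 0], 0],
    [[-0.0017, 0.02, 0], 0],
    [[-0.0021, 0.025, 0], 0],
    [[-0.0026, 0.03, 0], 0],
    [[-0.003, 0.035, 0], 0],
    [[-0.0034, 0.04, 0], 0]
  ]
}}

```text
time: 29.65
eef_pos: [0.6123, -0.0751, 0.0678]
orientation: [[-0.085, 0.996, -0.0], [0.996, 0.085, 0.0], [0.0, -0.0, -1.0]]
ft_force: [0.5, -0.7, -1.2]
grip_width: 0.0515
grasp_force: 0.6
```

```bash
python3 st.py; python3 w.py w11 >/dev/null;python3 - <<'E'
from f import *
U=uv(np.load("w11X.npy"))
edges(U,'c side',84,108,-40,10);edges(U,'flange',20,30,0,200,u0=54,u1=75)
m=(abs(U[...,0]-4)<30)&(U[...,2]>80)&(U[...,2]<110);P=U[m];print(np.polyfit(P[:,1],P[:,2],1),P[:,1].min(),P[:,1].max())
E
```

```text
u,v 4.145990649337317 -84.77040655655503 z 0.06776217862618569 [ 9.96382911e-01  8.49759900e-02 -4.19767544e-04] -0.7365237622918561 0.42460479106183785
c side lo at mid -43.2 slope -0.19 deg n 13
c side hi at mid 51.6 slope 0.01 deg n 13
flange few
[-4.60185312e-02  9.58279301e+01] -96.47185017742689 20.10235366333681
```

Request:
{"op": "play_rows", "data": {
  "motion": [
    [[-0.0003, 0.003, 0], 0],
    [[-0.0005, 0.006, 0], 0],
    [[-0.0008, 0.009, 0], 0],
    [[-0.001, 0.012, 0], 0],
    [[-0.0013, 0.015, 0], 0],
    [[-0.0015, 0.018, 0], 0],
    [[-0.0018, 0.021, 0], 0],
    [[-0.002, 0.024, 0], 0]
  ]
}}

```text
time: 30.5
eef_pos: [0.6105, -0.0514, 0.068]
orientation: [[-0.085, 0.996, -0.0], [0.996, 0.085, -0.0], [-0.0, -0.0, -1.0]]
ft_force: [-0.9, -1.8, -0.4]
grip_width: 0.0513
grasp_force: 0.7
```

Request:
{"op": "play_rows", "data": {
  "motion": [
    [[-0.0003, 0.003, 0], 0],
    [[-0.0005, 0.006, 0], 0],
    [[-0.0008, 0.009, 0], 0],
    [[-0.001, 0.012, 0], 0],
    [[-0.0013, 0.015, 0], 0],
    [[-0.0015, 0.018, 0], 0],
    [[-0.0018, 0.021, 0], 0],
    [[-0.002, 0.024, 0], 0]
  ]
}}

```text
time: 31.3
eef_pos: [0.6085, -0.0274, 0.068]
orientation: [[-0.085, 0.996, 0.0], [0.996, 0.085, -0.0], [-0.0, 0.0, -1.0]]
ft_force: [-0.7, -1.2, 0.6]
grip_width: 0.0509
grasp_force: 0.9
```

```bash
python3 st.py; python3 w.py w12 >/dev/null;python3 - <<'E'
from f import *
U=uv(np.load("w12X.npy"))
edges(U,'c side',84,108,0,50);edges(U,'flange',20,30,50,200,u0=54,u1=75)
m=(abs(U[...,0]-4)<30)&(U[...,2]>80)&(U[...,2]<110);P=U[m];print(np.polyfit(P[:,1],P[:,2],1),P[:,1].min(),P[:,1].max())
E
```

```text
u,v 4.404069081515273 -36.951077819256234 z 0.06799183985631455 [9.96393202e-01 8.48562572e-02 4.55180525e-05] -1.095154542153988 -0.7745060134850557
c side lo at mid -43.0 slope 0.12 deg n 13
c side hi at mid 51.8 slope -0.25 deg n 13
flange few
[-2.21377851e-02  9.35144056e+01] -48.17817115699177 68.34070280671123
```

Request:
{"op": "play_rows", "data": {
  "motion": [
    [[-0.0005, 0.006, 0], 0],
    [[-0.001, 0.012, 0], 0],
    [[-0.0015, 0.018, 0], 0],
    [[-0.002, 0.024, 0], 0],
    [[-0.0026, 0.03, 0], 0],
    [[-0.0031, 0.036, 0], 0],
    [[-0.0036, 0.042, 0], 0],
    [[-0.0041, 0.048, 0], 0]
  ]
}}

```text
time: 32.15
eef_pos: [0.6044, 0.0208, 0.068]
orientation: [[-0.085, 0.996, 0.0], [0.996, 0.085, -0.0], [-0.0, 0.0, -1.0]]
ft_force: [-0.2, -2.6, 1.6]
grip_width: 0.0513
grasp_force: 1.1
```

Request:
{"op": "play_rows", "data": {
  "motion": [
    [[-0.0004, 0.005, 0], 0],
    [[-0.0008, 0.01, 0], 0],
    [[-0.0013, 0.015, 0], 0],
    [[-0.0016, 0.019, 0], 0],
    [[-0.0019, 0.022, 0], 0],
    [[-0.0021, 0.025, 0], 0],
    [[-0.0023, 0.027, 0], 0],
    [[-0.0024, 0.028, 0], 0]
  ]
}}

```text
time: 32.95
eef_pos: [0.6021, 0.0485, 0.068]
orientation: [[-0.085, 0.996, 0.0], [0.996, 0.085, -0.0], [-0.0, 0.0, -1.0]]
ft_force: [-0.7, -2.2, 1.5]
grip_width: 0.0515
grasp_force: 1.3
```

```bash
python3 st.py; python3 w.py w13 >/dev/null;python3 - <<'E'
from f import *
U=uv(np.load("w13X.npy"))
edges(U,'c side',84,108,75,125);edges(U,'half side',84,108,210,255);edges(U,'flange',20,30,100,200,u0=54,u1=75)
m=(abs(U[...,0]-4)<30)&(U[...,2]>80)&(U[...,2]<110)&(U[...,1]<180);P=U[m];print(np.polyfit(P[:,1],P[:,2],1),P[:,1].min(),P[:,1].max())
E
```

```text
u,v 4.383896225539026 39.24331123717674 z 0.06800132707562805 [9.96384631e-01 8.49567776e-02 1.14940730e-04] -2.088149138408873 -0.8517220925687152
c side lo at mid -43.0 slope -0.02 deg n 13
c side hi at mid 51.7 slope -0.24 deg n 13
half side few
flange few
[-2.20859559e-02  9.51933950e+01] 27.875983071618283 144.47165830562966
```

Run:
```python
from f import *
for n,zl,zh in(("w10",88,105),("w6",86,98),("w6",45,57),("w4",45,57),("w13",80,110),("w13",45,57)):
    U=uv(np.load(n+"X.npy"));m=(abs(U[...,0]-4)<30)&(U[...,2]>zl)&(U[...,2]<zh)&(U[...,1]<240)&(U[...,1]>-50 if n!="w10" else True);P=U[m]
    if len(P)>100: print(n,zl,np.polyfit(P[:,1],P[:,2],1),P[:,1].min(),P[:,1].max(),len(P))
im,d=get_image("side");U=uv(world("side",d));save("s3.png",cv2.resize(im[150:330,120:300],None,fx=3.3,fy=3.3,interpolation=cv2.INTER_CUBIC))
m=(abs(U[...,0]-4)<35)&(U[...,2]>84)&(U[...,2]<103)&(U[...,1]<185)&(U[...,1]>55);P=U[m];print('side c',np.polyfit(P[:,1],P[:,2],1),len(P),P[:,1].min(),P[:,1].max())
m=(abs(U[...,0]-4)<35)&(U[...,2]>84)&(U[...,2]<97)&(U[...,1]<255)&(U[...,1]>196);P=U[m];print('side half',P[:,2].mean() if len(P) else None)
```

```text
w10 88 [4.48701213e-03 9.93115444e+01] -230.7227903682807 -121.3235216701145 20392
w6 86 [-8.41508213e-04  9.26676043e+01] 166.57949693594546 237.38778917534495 13949
w6 45 [-5.78103347e-04  5.25311608e+01] -15.6373799040989 239.9977024454284 15604
w4 45 [4.48095689e-03 5.23811018e+01] -23.33896891613375 88.7381481081259 18381
w13 80 [-2.20859559e-02  9.51933950e+01] 27.875983071618283 144.47165830562966 58733
w13 45 [5.56873424e-03 5.23187850e+01] -16.614582458159685 28.137232448619205 8608
side c [7.45074663e-04 9.24944021e+01] 884 55.08579053135647 184.94119644499932
side half 92.65076750723559
```

View pics/s3.png

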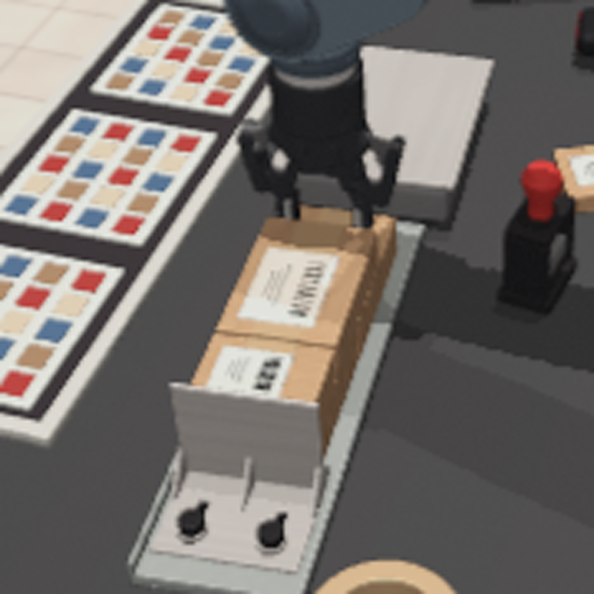

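Request:
{"op": "play_rows", "data": {
  "motion": [
    [[-0.0001, 0.001, 0], 0],
    [[-0.0002, 0.002, 0], 0],
    [[-0.0002, 0.003, 0], 0],
    [[-0.0003, 0.0035, 0], 0],
    [[-0.0003, 0.004, 0], 0],
    [[-0.0003, 0.004, 0], 0]
  ]
}}

```text
time: 33.65
eef_pos: [0.6017, 0.0522, 0.068]
orientation: [[-0.085, 0.996, -0.0], [0.996, 0.085, -0.0], [-0.0, -0.0, -1.0]]
ft_force: [-0.2, -4.3, 1.5]
grip_width: 0.0514
grasp_force: 1.8
```

Request:
{"op": "play_rows", "data": {
  "motion": [
    [[0, 0.0005, 0], 0],
    [[-0.0001, 0.001, 0], 0],
    [[-0.0001, 0.001, 0], 0]
  ]
}}

```text
time: 33.95
eef_pos: [0.6017, 0.0522, 0.068]
orientation: [[-0.085, 0.996, 0.0], [0.996, 0.085, -0.002], [-0.002, -0.0, -1.0]]
ft_force: [1.1, -8.0, 2.6]
grip_width: 0.0515
grasp_force: 3.8
```

```bash
python3 st.py
```

```text
u,v 4.37132175559364 42.990075227971936 z 0.06799346448983518 [ 9.96381206e-01  8.49969461e-02 -1.03984927e-04] -8.103545987813991 0.44214061436851815
```

Request:
{"op": "play_rows", "data": {
  "motion": [
    [[0.0005, -0.006, 0], 0],
    [[0.0008, -0.01, 0.02], 0],
    [[0.0008, -0.01, 0.065], 0],
    [[0.0, -0.01, 0.11], 0],
    [[0.0, 0.0, 0.15], 0],
    [[0, 0.01, 0.18], 0],
    [[0, 0.01, 0.19], 0],
    [[0, 0.01, 0.19], 0]
  ]
}}

```text
time: 34.75
eef_pos: [0.6021, 0.0636, 0.2589]
orientation: [[-0.085, 0.996, 0.002], [0.996, 0.085, 0.0], [0.0, 0.002, -1.0]]
ft_force: [0.3, 0.0, -0.4]
grip_width: 0.0517
grasp_force: 0.0
```

```bash
python3 w.py w14 >/dev/null; python3 st.py
python3 - <<'E'
from f import *
U=uv(np.load("w14X.npy"))
edges(U,'c side',84,100,65,185);edges(U,'half side',84,100,200,255);edges(U,'b side',47,56,-10,48);edges(U,'b end',47,56,-35,40,1,-50,50);edges(U,'c end',84,97,-35,40,1,30,150)
edges(U,'flange',20,30,0,250,u0=54,u1=75);edges(U,'tray',6,18,0,250,u0=-80);edges(U,'stop',97,115,-40,40,1,230,300);edges(U,'half end',86,97,-35,40,1,200,262)
for u0 in(-30,-10,10,30):
    m=(abs(U[...,0]-u0)<3)&(U[...,2]>84)&(U[...,2]<97)&(U[...,1]<262);v=np.sort(U[m][:,1]);print(u0,v[0],v[-1],np.diff(v).max())
E
```

```text
u,v 4.743802073691693 54.165571290352176 z 0.2567635350298452 [ 0.99637915  0.08501029 -0.00135582] 0.1363929845910727 -0.20029423700347437
c side lo at mid -42.9 slope -0.03 deg n 30
c side hi at mid 51.5 slope 0.02 deg n 30
half side few
b side lo at mid -42.5 slope 0.40 deg n 14
b side hi at mid 51.5 slope 0.06 deg n 14
b end lo at mid -14.7 slope 0.03 deg n 19
b end hi at mid 44.0 slope 0.26 deg n 19
c end lo at mid 54.9 slope 0.06 deg n 19
c end hi at mid 149.5 slope -0.24 deg n 19
flange lo at mid 64.0 slope -0.06 deg n 53
flange hi at mid 66.8 slope 0.01 deg n 53
tray lo at mid -59.1 slope -0.07 deg n 54
tray hi at mid 64.2 slope -0.04 deg n 54
stop few
half end few
-30 54.778210898309226 197.83883386197354 0.7414627774905398
-10 54.77442985778843 197.5294634415784 0.7637336247258588
10 54.90234548227129 197.6914158650421 0.7560918633798224
30 54.71937447325068 197.71136572438496 0.7832549688534698
```

View pics/w14.png

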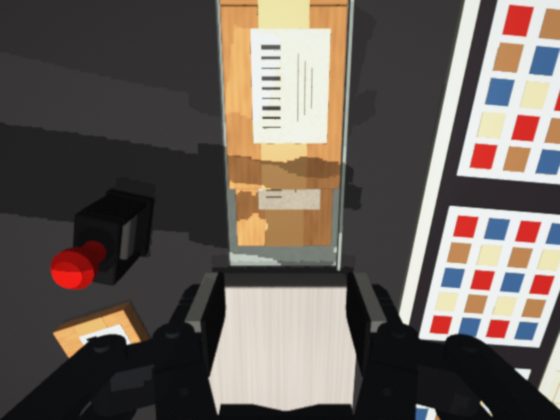

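Request:
{"op": "play_rows", "data": {
  "motion": [
    [[-0.003, 0.035, 0], 0],
    [[-0.007, 0.08, 0], 0],
    [[-0.01, 0.12, 0], 0],
    [[-0.01, 0.12, 0], 0],
    [[-0.01, 0.12, 0], 0],
    [[-0.01, 0.12, 0], 0]
  ]
}}

```text
time: 35.4
eef_pos: [0.5911, 0.1823, 0.256]
orientation: [[-0.084, 0.996, -0.003], [0.996, 0.084, -0.001], [-0.0, -0.003, -1.0]]
ft_force: [0.2, -0.6, -0.5]
grip_width: 0.0512
grasp_force: 0.0
```

```bash
python3 w.py w15 >/dev/null; python3 st.py
python3 - <<'E'
from f import *
U=uv(np.load("w15X.npy"))
edges(U,'c side',84,100,125,185);edges(U,'half side',84,97,200,255);edges(U,'b/a side',47,56,100,250)
edges(U,'flange',20,30,120,290,u0=54,u1=75);edges(U,'tray',6,18,120,350,u0=-80);edges(U,'stop top',99,115,-40,50,1,230,300)
for u0 in(-30,-10,10,30):
    m=(abs(U[...,0]-u0)<3)&(U[...,2]>84)&(U[...,2]<97)&(U[...,1]<270);v=np.sort(U[m][:,1]);print(u0,v[0],v[-1],np.diff(v).max())
im,d=get_image("side");V=uv(world("side",d))
k=(abs(V[...,0])<35)&(V[...,2]>95)&(V[...,1]>230)&(V[...,1]<300);print('stop side',np.percentile(V[k][:,1],[5,50,95]))
V1=uv(world("side",np.load("side1.npz")["d"]))
k=(abs(V1[...,0])<35)&(V1[...,2]>95)&(V1[...,1]>230)&(V1[...,1]<300);print('before',np.percentile(V1[k][:,1],[5,50,95]))
E
```

```text
u,v 5.0359269067124615 173.27525502448376 z 0.25652944516267445 [ 0.99652248  0.0832935  -0.00226797] -0.7465096382210205 -0.2729476890359828
c side lo at mid -42.7 slope -0.24 deg n 15
c side hi at mid 51.5 slope 0.09 deg n 15
half side lo at mid -42.9 slope 0.09 deg n 14
half side hi at mid 51.5 slope 0.06 deg n 14
b/a side few
flange lo at mid 64.0 slope -0.02 deg n 37
flange hi at mid 66.8 slope 0.06 deg n 42
tray lo at mid -59.1 slope -0.07 deg n 53
tray hi at mid 64.2 slope -0.02 deg n 52
stop top lo at mid 264.3 slope 0.02 deg n 23
stop top hi at mid 267.7 slope -0.05 deg n 23
-30 54.81607604920025 264.10431200922017 0.9560762051655445
-10 54.45692650116018 264.0630520683568 0.8075953980690258
10 54.185223459052395 264.0505984782576 0.958715866241306
30 55.446876858686075 264.0491669016612 0.9137355070915163
stop side [230.43977161 236.48404429 268.54773525]
before [265.86856031 268.82410231 271.40790665]
```

View pics/w15.png

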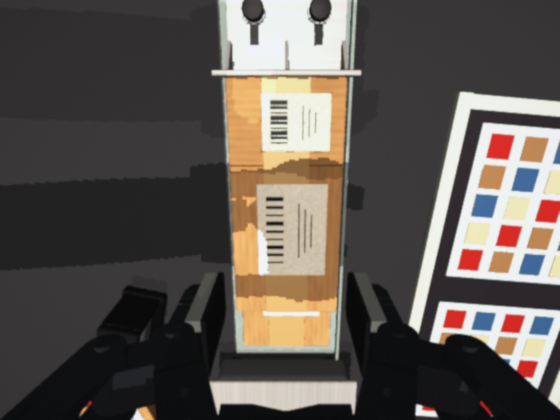

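```bash
python3 -c "
from bench import *
print(finish_job())"
```

```text
the job is handed in; nothing more can be done
None
```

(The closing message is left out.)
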